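# Run the wing nut onto the label-roll spindle

## Robot

A 6-joint arm with a two-finger parallel gripper is mounted at the origin on a cart in front of the work surface, level with it; the furniture and walls round the work are solid. World frame = base frame: x ahead of the robot, y to its left, z up, the work surface at z = 0. Lengths are in mm, angles in rad, forces in N, time in s.
With the tool pointing down it reaches from about 275 to 750 mm from the base axis. Payload 10.2 kg.
Tool frame: the origin (TCP) lies midway between the tips of the shut fingers; the grasp point (between the pads) lies 19 mm behind it (robot.grasp_offset is the distance from the TCP to the grasp point, in mm); z points along the fingers, y is the direction in which the jaws open and shut (so a half turn about z gives the same grasp; the last joint's range is limited). The gripper opens to 88 mm and grips with 3 to 60 N. Pads are 18 mm wide; open, the fingers measure 123 mm over their backs; the gripper's body (75 mm by 187 mm) begins 45 mm behind the grasp point.
Start: joints at [-1.396, 0.313, 1.498, -0, 1.331, -0.223], TCP at [203.368, -484.017, 238.72] pointing down, gripper open.
Joint ranges: [-2.94, 2.94], [-0.97, 2.17], [0.19, 2.56], [-1.23, 4.37], [0.02, 3.11], [-2.88, 2.88]. Speed limits (rad/s): [2.39, 2.39, 3.01, 3.14, 3.14, 3.14].

## Interface

Orientations are given as a rotation vector (axis times angle).
In Python, from bench import robot gives the robot as it stands.
- The arm moves only by the tool send_rows, never from a script. Its argument "increments" is a list of rows, each a list of 5 numbers: the shift along the tool's x, y, z normalised to -1 to 1, where 1 is 500 mm, then the turn about the tool's z normalised to -1 to 1, where 1 is 90 degrees, then the opening, from -1 (shut) to 1 (fully open), so that 0 is half open. In form: [[x, y, z, roll, jaw], ...]. A call has 1 to 8 rows; each row is the pose to reach, as a shift and turn from the pose commanded when the call began, along the tool's axes at that moment; what a row does not reach only later rows make up. A row lasts 1/10 s, in which the tool goes at most 50 mm and 8.59 degrees, less where a joint would pass 70% of its speed; a pose out of reach is approached as far as the arm can. A call with a number of a shift or a turn outside -1 to 1 is refused whole. A call with a gripper value outside its range is refused whole. The fingers move at their own pace and stop on an object; the grip force is fixed at half the most. Time passes only in rows, so rows that repeat a pose let the fingers close. It gives the time, the measured TCP pose, the force and the opening at its end, in the units of the state.
- robot.get_obs(): the state, without advancing time (a new reading comes with each control period).
- robot.grab_frame(name): name is "scene" or "top" or "wrist"; returns a dict with "frame" (384x512x3 uint8, red, green, blue), "range_z" (384x512 float32, mm along the optical axis (not along the pixel's ray), 0 where there is no reading), "K" (3x3 intrinsics, pixels), "origin" and "rotation" of the camera in the world; the wrist camera has in their place "mount" (4x4, takes a point from camera to tool coordinates, whose origin is the TCP and whose axes are the flange's). Camera axes: x right, y down, z forward; pixel columns grow to the right and rows downward; lengths in mm; the calibration is good to about 2 mm. A picture is of the moment at which its call begins: read the wrist's pose just before it.
- robot.sign_off(): hands the job in, once; it reports no verdict.
Trained networks look in a picture, given as the dict that the camera call returned (one of the last four; its "shot" number tells which), for a name from the list of things; names that differ only in an ending like _2 or _b are one class to them, and where a whole thing is asked for, a point or a joint stands for the part that bears it (a point fixed in the world has none). Each returns a list of dicts, best first, with "confidence" (0 to 1); they miss things now and then, are a little off and sometimes report something else, mostly with a low value. They report only what shows in the picture. A call takes as long as a camera call. They do not tell look-alikes from the thing itself.
- robot.boxes_of(picture, name): "point" ([x, y, z] in mm, in the coordinates of the camera as it stood for that picture, good to about 4 mm: the middle of the surface that is visible of it).
The state is a dict: "t": time; "joint_positions": joint angles; "qd": joint speeds; "effort": joint torques, N m; "ee_pos": TCP position; "tool_rot": TCP orientation; "ft_force": force on the tool from outside, world axes, zero at the start; "wrist_torque": the same for the moment, N m; "finger_gap": finger opening in mm.
Only numpy, scipy, OpenCV 4.12 (cv2) and the standard library are available. Lean on these libraries where they do the work, as an engineer would, in place of code of your own. Each camera call takes 0.05 s, during which the arm holds its last target.

## Task

Put the wing nut on the upright spindle of the label-roll stand: set it on the thread, turn it backward (anticlockwise from above) until the thread start drops, then forward (clockwise) until it is fully down, flat on the label roll, and let go. Use light forces and never force the nut against the thread, and leave the weight, the jar and the timer where they are.

Things in the scene. Friction and masses are not known exactly. Their poses are not given: they have to be found in the camera images.
- nut_bar (a point): Loose grey plastic wing nut, 140 g, 76 mm high, upright on the worktop: a round cap 44 mm across, 50 mm high, open below, with a straight bar grip on top, 62 mm long, 12 mm thick, 26 mm high. This point: centre of the bar on the nut's axis, 63 mm above its foot. z up, x along the bar, y across it. Keep fingertips above the cap's top, 13 mm below this point.
- nut_foot (a point): Centre of the nut's open underside; axes as nut_bar. Bore 29 mm wide, 46 mm deep, with a guide collar 20 mm wide 21 to 26 mm up. Inside, 4.5 mm above the foot, three pins 2.4 mm thick (120 degrees apart) reach in to 10 mm from the axis: they are its thread. With fingers just straddling the bar (4 mm to spare) it can be turned and still sinks by itself.
- stand: Label-roll stand, fixed: grey round base 110 mm across, 12 mm high, a white label roll 68 mm across lying on it (top at 40 mm) and a steel threaded spindle up through both. Origin: centre of the underside, on the spindle's axis, at worktop height; z up. Set on the spindle the nut's pins rest on the thread, its foot 52.5 to 57 mm above the worktop.
- seat (a point): On the spindle's axis at the label roll's top, 40 mm above the worktop: where the nut's foot must end. From the drop (foot at 45 to 47.5 mm), turning clockwise takes the pins under the thread and runs the nut down 5 to 7 mm in 1.2 to 2.2 rad; some 0.4 rad later it goes stiff. Axial play 2 mm.
- spindle_tip (a point): Tip of the spindle on its axis, 85 mm above the worktop. Core 18 mm thick, cone above 78 mm. Right-hand thread 27 mm across, lead 27 mm a turn, three blunt starts 120 degrees apart, tops at 57.7 mm; where round the axis they lie differs each time and is not given.
- thread_top (a point): On the axis, 57.7 mm up, level with the thread starts. Turned anticlockwise the nut climbs 1 or 2 mm, then within 2.1 rad drops 9 mm into the gaps (0.25 rad of play). Foot above 48 mm or tilted: not all pins are in, turn a little further. A 2 mm tooth (top at 59.7 mm) behind each gap stops the pins, after the drop anticlockwise, without it clockwise. Set straight into the gaps, the foot is at 45 to 47.5 mm.
- weight: Brass-coloured check weight, 29 mm across, 34 mm high, loose bystander. Origin at the centre of its underside.
- jar: Cream jar with a black lid, 44 mm across, 35 mm high, loose bystander. Origin at the centre of its underside.
- timer: White kitchen timer with three round buttons, 64 x 64 x 19 mm, loose bystander. Origin at the centre of its underside.
Things that resemble listed ones, but are neither listed nor needed, are in the scene too. Of the things shaped like the part that bears nut_bar, the grey one is meant.

How it is judged:
By the outcome, as a careful person would: the job done as asked, in the order asked, and still so for the second after the job is handed in, with the robot touching nothing.
It also fails if it takes over 64 s, if anything falls off the work surface, if the arm or the gripper's body presses on something with over 40 N, if the wrist force passes 120 N, or if a joint passes its speed limit or range.

## Working session

There is one attempt and no reset: what is moved stays moved. The work goes in short steps, Python scripts to look and compute and a tool call to move; the robot and the scene stay as the last step left them, time stands still between calls to the robot, and variables do not carry over. Pictures are saved under pics/ and viewed, and the job is handed in when it is done.

Besides the shell and the picture viewer there is one more tool, called after ">>>" as name(argument=value, ...), one argument or row to a line, values as JSON. send_rows: Moves the arm, as the interface text tells. Scaled input: -1 to 1 covers 500 mm each way for a shift and 90 degrees each way for a turn. Its arguments: {"type":"object","properties":{"increments":{"type":"array"}},"required":["increments"]}

```bash
ls; mkdir -p pics; cat > h.py <<'E'
import numpy as np,cv2
from bench import robot
def shot(n,fn=None):
    o=robot.get_obs(); d=robot.grab_frame(n); d['obs']=o
    if fn: cv2.imwrite('pics/'+fn,d['frame'][:,:,::-1])
    return d
def T(d):
    M=np.eye(4)
    if 'mount' in d:
        o=d['obs'];W=np.eye(4);W[:3,:3]=cv2.Rodrigues(np.array(o['tool_rot'],float))[0];W[:3,3]=o['ee_pos'];return W@np.array(d['mount'])
    M[:3,:3]=d['rotation'];M[:3,3]=d['origin'];return M
def cloud(d):
    K=d['K'];z=d['range_z'];v,u=np.mgrid[:z.shape[0],:z.shape[1]]
    p=np.stack([(u-K[0,2])/K[0,0]*z,(v-K[1,2])/K[1,1]*z,z],-1)
    M=T(d);return p@M[:3,:3].T+M[:3,3]
E
python3 - <<'E'
from h import *
np.set_printoptions(precision=1,suppress=True)
for n in('scene','top'):
    d=shot(n,n+'0.png');M=T(d)
    print(n,M[:3,3])
    np.save('pics/'+n+'0.npy',cloud(d))
    for k in('nut_bar','stand','weight','jar','timer'):
        for b in robot.boxes_of(d,k):print(k,round(b['confidence'],2),M[:3,:3]@b['point']+M[:3,3])
print(robot.get_obs())
E
```

```text
pics
scene [-255.4 -681.6  452.3]
nut_bar 0.67 [ -857.4 -1283.6  -149.7]
nut_bar 0.64 [-493.6 -919.8  214.1]
nut_bar 0.62 [ -680.2 -1106.4    27.5]
stand 0.67 [ -643.3 -1069.5    64.4]
weight 0.7 [ -934.6 -1360.8  -226.9]
jar 0.71 [-1087.2 -1513.4  -379.5]
timer 0.84 [ -834.  -1260.3  -126.3]
top [ 299.6 -329.3  989.9]
nut_bar 0.94 [ 464.4 -164.6 1154.6]
nut_bar 0.8 [  38.9 -590.   729.2]
nut_bar 0.7 [ 268.  -361.   958.3]
stand 0.59 [ 427.2 -201.7 1117.5]
weight 0.54 [  46.5 -582.5  736.8]
jar 0.71 [-204.4 -833.3  485.9]
timer 0.73 [ -44.2 -673.2  646. ]
{'t': 0.6, 'joint_positions': array([-1.4,  0.3,  1.5,  0. ,  1.3, -0.2]), 'qd': array([ 0., -0., -0., -0.,  0.,  0.]), 'effort': array([ -0. , -40.2, -25.2,   0.1,   0. ,   0. ]), 'ee_pos': array([ 203.4, -484. ,  238.7]), 'tool_rot': array([3.1, 0.6, 0. ]), 'ft_force': array([ 0.3, -0.6,  0.8]), 'wrist_torque': array([0., 0., 0.]), 'finger_gap': 88.29358965626551}
```

```bash
sed -i "s/M\[:3,:3\]=d\['rotation'\]/r=np.array(d['rotation'],float);M[:3,:3]=r if r.shape==(3,3) else cv2.Rodrigues(r)[0]/" h.py
python3 - <<'E'
from h import *
np.set_printoptions(precision=1,suppress=True)
for n in('scene','top'):
    d=shot(n,n+'0.png');M=T(d)
    print(n,M,d['rotation'],d['K'])
    np.save('pics/'+n+'0.npy',cloud(d))
    Mi=np.linalg.inv(M)
    for k in('nut_bar','stand'):
        for b in robot.boxes_of(d,k):
            p=np.array(b['point']);q=d['K']@p;print(k,round(b['confidence'],2),M[:3,:3]@p+M[:3,3],q[:2]/q[2])
E
```

```text
scene [[   0.5   -0.4    0.8 -255.4]
 [  -0.9   -0.2    0.4 -681.6]
 [  -0.    -0.9   -0.4  452.3]
 [   0.     0.     0.     1. ]] [-1.8  1.1 -0.7] [[398.9   0.  253.2]
 [  0.  398.9 195. ]
 [  0.    0.    1. ]]
nut_bar 0.97 [ 222.2 -383.1   40.2] [227.4 272.6]
nut_bar 0.93 [ 331.1 -373.9   46.5] [251.5 238.1]
nut_bar 0.71 [ 433.1 -373.4   47.5] [272.9 215. ]
nut_bar 0.59 [ 420.4 -204.8   22.3] [204.2 212.3]
stand 0.8 [ 422.1 -202.9   22.4] [203.9 211.8]
top [[   0.    -1.     0.1  299.6]
 [  -1.    -0.     0.  -329.3]
 [  -0.    -0.1   -1.   989.9]
 [   0.     0.     0.     1. ]] [-2.2  2.1 -0.2] [[477.7   0.  253.9]
 [  0.  477.7 191.5]
 [  0.    0.    1. ]]
nut_bar 0.67 [ 439.4 -371.4   49.6] [278.5 191.4]
nut_bar 0.64 [ 343.8 -366.7   53.3] [275.5 239.5]
nut_bar 0.56 [ 240.5 -380.1   50.1] [281.7 293.6]
nut_bar 0.26 [ 436.3 -194.8   13. ] [192.2 193.8]
stand 0.86 [ 439.1 -197.6   10.7] [193.7 192.6]
```

View pics/scene0.png

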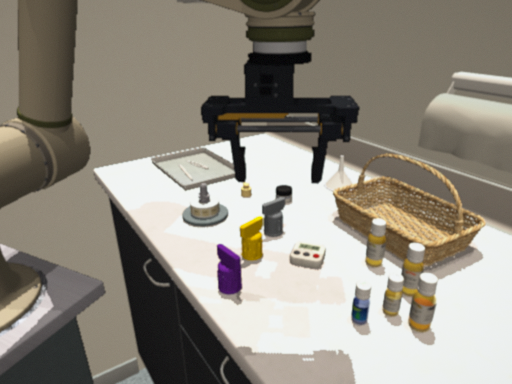

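View pics/top0.png

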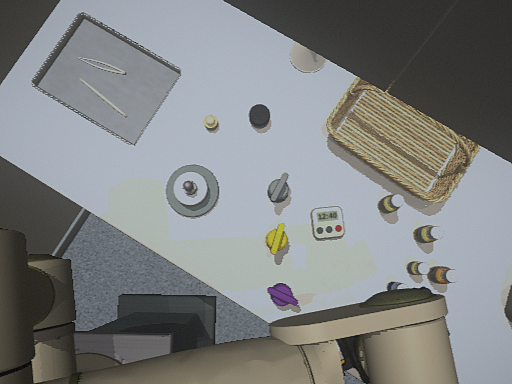

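Three wing nuts show in the scene picture: purple (229,270), yellow (252,240) and grey (273,217). In the top picture they are at (282,295), (277,239) and (279,190). Grey fits the description. The stand is at top (192,190). Next: an enlarged crop to confirm, and measurements.

```bash
python3 - <<'E'
from h import *
np.set_printoptions(precision=1,suppress=True)
im=cv2.imread('pics/top0.png')
cv2.imwrite('pics/topc.png',cv2.resize(im[90:270,150:360],None,fx=3.6,fy=3.3,interpolation=cv2.INTER_CUBIC))
for n in('top','scene'):
    c=np.load(f'pics/{n}0.npy')
    def reg(x,y,r,z0,z1):
        m=(np.hypot(c[...,0]-x,c[...,1]-y)<r)&(c[...,2]>z0)&(c[...,2]<z1);return c[m]
    for nm,x,y in(('grey',437,-372),('yel',340,-370)):
        p=reg(x,y,50,60,95); 
        if len(p)>5:
            q=p[:,:2].astype(np.float32);mu,ev=cv2.PCACompute(q,None)[:2]
            pr=(q-mu)@ev.T;print(n,nm,len(p),'mean',p.mean(0),'mid',mu+((pr.max(0)+pr.min(0))/2)@ev,'ang',np.degrees(np.arctan2(ev[0,1],ev[0,0])),np.ptp(pr,0),'ztop',np.percentile(p[:,2],[50,95]))
    for z0,z1,r in((5,20,75),(30,46,50),(60,95,40)):
        p=reg(433,-200,r,z0,z1)
        if len(p)>3:print(n,'stand',z0,len(p),p.mean(0),(p.min(0)+p.max(0))/2,np.ptp(p,0))
    p=reg(433,-285,25,-20,20);print('table',p.mean(0))
E
```

```text
top grey 198 mean [ 443.9 -370.2   76.5] mid [[ 445.  -370.5]] ang -26.352283 [60.9 12.1] ztop [76.9 79.8]
top yel 199 mean [ 345.3 -368.2   76.8] mid [[ 345.6 -368.4]] ang -16.179577 [60.4 11.9] ztop [77.1 79.8]
top stand 5 1250 [ 440.6 -196.8   12.7] [ 440.1 -205.3   12.2] [133.5 131.7  14.2]
top stand 30 756 [ 442.6 -193.9   41.2] [ 443.4 -193.1   38.1] [67.1 68.2 15.8]
top stand 60 89 [ 443.  -194.4   79. ] [ 446.  -192.7   74.5] [21.9 24.  28.5]
table [ 433.1 -285.     1. ]
scene grey 225 mean [ 438.6 -371.4   71. ] mid [[ 442.8 -370.9]] ang -27.054049 [62.7 15. ] ztop [71.9 77.8]
scene yel 264 mean [ 338.9 -369.6   71.1] mid [[ 342.5 -367.7]] ang -16.86941 [61.3 15. ] ztop [72.6 77.8]
scene stand 5 549 [ 421.3 -206.9   12.3] [ 440.1 -193.7   12.5] [106.5 110.2  14.9]
scene stand 30 346 [ 431.  -199.4   39.4] [ 441.  -193.4   38. ] [68.1 67.9 15.9]
scene stand 60 88 [ 438.3 -195.2   73. ] [ 443.5 -191.1   73.3] [23.4 22.  26.6]
table [ 431.3 -279.5    0.9]
```

View pics/topc.png

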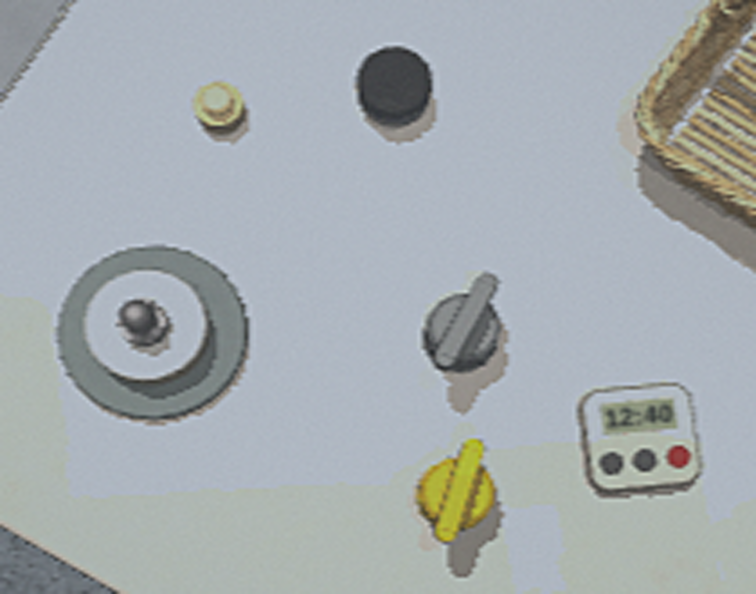

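Confirmed: the crop shows the grey nut at (462,330), with the yellow look-alike at (457,490) and the stand at (152,325).

```bash
cat >> h.py <<'E'
def pose():
    o=robot.get_obs();return np.array(o['ee_pos']),cv2.Rodrigues(np.array(o['tool_rot'],float))[0],o
def plan(x,y,z,yang=None):
    # yang: desired world angle of tool y axis (deg), mod 180
    p,R,o=pose();s=R.T@(np.array([x,y,z])-p)
    ya=np.degrees(np.arctan2(R[1,1],R[0,1]));turn=0
    if yang is not None:
        dw=(yang-ya+90)%180-90; turn=-dw   # tool z down
    print('p',p.round(1),'yang',round(ya,1),'q6',round(o['joint_positions'][5],2),'q1',round(o['joint_positions'][0],2),'F',np.round(o['ft_force'],1),'gap',round(o['finger_gap'],1),'t',round(o['t'],2))
    print('row',(s/500).round(4),'roll',round(turn/90,4),'rows>=',np.ceil(max(np.linalg.norm(s)/50,abs(turn)/8.59)))
E
python3 - <<'E'
from h import *
p,R,o=pose();print(R.round(3))
plan(444,-371,200,63.5)
d=shot('wrist','w0.png');print(np.array(d['mount']).round(2),d['K'])
E
```

```text
[[ 0.922  0.387  0.   ]
 [ 0.387 -0.922 -0.   ]
 [ 0.     0.    -1.   ]]
p [ 203.4 -484.   238.7] yang -67.2 q6 -0.22 q1 -1.4 F [-0.1  1.   0.5] gap 88.0 t 0.9
row [ 0.5312 -0.022   0.0775] roll 0.5477 rows>= 6.0
[[  -0.     -0.96   -0.29   73.12]
 [   1.     -0.     -0.     -0.24]
 [   0.     -0.29    0.96 -146.75]
 [   0.      0.      0.      1.  ]] [[327.02903822   0.         256.07522051]
 [  0.         327.02903822 191.59528301]
 [  0.           0.           1.        ]]
```

View pics/w0.png

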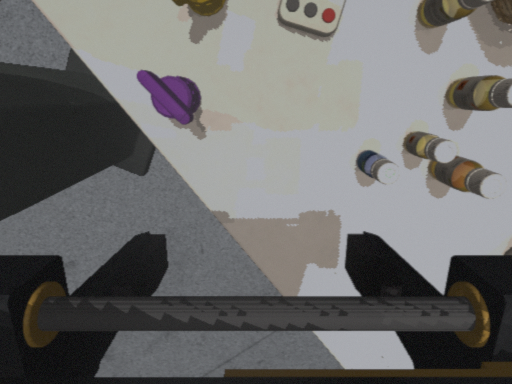

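The wrist view shows the purple nut at (172,97), the jaws at the bottom and the timer at (310,12). Moving over the grey nut.

>>> send_rows(
  increments=[
    [0.53,-0.022,0.075,0.548,1],
    [0.53,-0.022,0.075,0.548,1],
    [0.53,-0.022,0.075,0.548,1],
    [0.53,-0.022,0.075,0.548,1],
    [0.53,-0.022,0.075,0.548,1],
    [0.53,-0.022,0.075,0.548,1],
    [0.53,-0.022,0.075,0.548,1],
    [0.53,-0.022,0.075,0.548,1],
  ],
)

```text
t: 1.75
ee_pos: [444.1, -370.5, 200.9]
tool_rot: [-3.058, 0.718, 0.001]
ft_force: [0.3, -0.8, 0.7]
finger_gap: 87.9
```

```bash
cat >> h.py <<'E'
def barfit(c,x,y,z0,z1,r=50):
    m=(np.hypot(c[...,0]-x,c[...,1]-y)<r)&(c[...,2]>z0)&(c[...,2]<z1);p=c[m]
    (cx,cy),(w,h),a=cv2.minAreaRect(p[:,:2].astype(np.float32))
    mu,ev=cv2.PCACompute(p[:,:2].astype(np.float32),None)[:2]
    print('bar n',len(p),'rect',round(cx,1),round(cy,1),round(w,1),round(h,1),'pca ang',np.degrees(np.arctan2(ev[0,1],ev[0,0])).round(1),'zmed',np.median(p[:,2]).round(1))
E
python3 - <<'E'
from h import *
plan(444,-371,200,63.5)
d=shot('wrist','w1.png');c=cloud(d);np.save('pics/w1.npy',c)
barfit(c,444,-371,70,90)
barfit(c,444,-371,73,90)
E
```

```text
p [ 444.1 -370.5  200.9] yang -116.4 q6 1.13 q1 -0.9 F [ 0.3 -0.8  0.7] gap 87.9 t 1.75
row [0.0002 0.0009 0.0017] roll 0.0008 rows>= 1.0
bar n 907 rect 442.9 -369.8 11.3 61.6 pca ang -26.0 zmed 77.1
bar n 901 rect 442.9 -369.8 11.3 61.6 pca ang -25.9 zmed 77.1
```

View pics/w1.png

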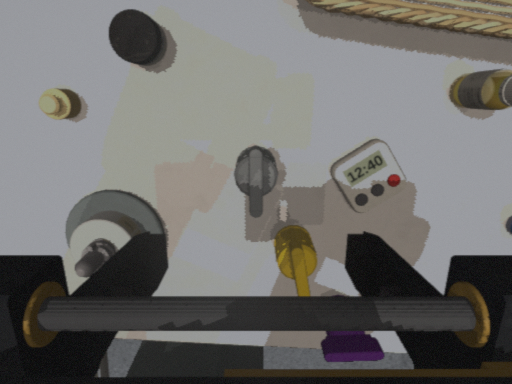

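Nut at (256,178), stand at (115,235). The wrist camera agrees with the fixed cameras to 2 mm. Next I measure the stand from the same relative pose.

```bash
python3 - <<'E'
from h import *
plan(442.3,-193,210,64)
E
```

```text
p [ 443.5 -371.1  201.1] yang -116.4 q6 1.13 q1 -0.9 F [-0.5 -0.3  0.1] gap 88.1 t 1.8
row [-0.1607 -0.318  -0.0177] roll -0.0048 rows>= 4.0
```

>>> send_rows(
  increments=[
    [-0.16,-0.318,-0.018,-0.005,1],
    [-0.16,-0.318,-0.018,-0.005,1],
    [-0.16,-0.318,-0.018,-0.005,1],
    [-0.16,-0.318,-0.018,-0.005,1],
    [-0.16,-0.318,-0.018,-0.005,1],
    [-0.16,-0.318,-0.018,-0.005,1],
    [-0.16,-0.318,-0.018,-0.005,1],
  ],
)

```text
t: 2.5
ee_pos: [442.7, -194.6, 210.2]
tool_rot: [3.06, -0.711, 0.0]
ft_force: [0.3, 0.0, 0.3]
finger_gap: 88.2
```

```bash
python3 - <<'E'
from h import *
from scipy.optimize import least_squares
plan(443.5,-370.2,120,64)
d=shot('wrist','w2.png');c=cloud(d);np.save('pics/w2.npy',c)
x,y=442.3,-193
r=np.hypot(c[...,0]-x,c[...,1]-y)
for z0,z1,R in((36,46,45),(8,16,70),(60,95,25),(80,95,25),(70,80,25)):
    p=c[(r<R)&(c[...,2]>z0)&(c[...,2]<z1)]
    if len(p)<5: continue
    print(z0,len(p),p.mean(0).round(1),'mec',cv2.minEnclosingCircle(p[:,:2].astype(np.float32)))
E
```

```text
p [ 442.7 -194.6  210.2] yang -116.1 q6 1.37 q1 -0.66 F [0.3 0.  0.3] gap 88.2 t 2.5
row [0.1562 0.3144 0.1805] roll -0.0016 rows>= 4.0
36 2904 [ 443.4 -193.1   41.2] mec ((441.2697448730469, -192.22662353515625), 34.15678405761719)
8 4168 [ 448.7 -196.2   12.7] mec ((441.2032470703125, -192.3954620361328), 55.0086555480957)
60 408 [ 443.4 -193.4   78.9] mec ((441.5634460449219, -191.7478790283203), 12.935935020446777)
80 246 [ 442.1 -192.6   83.3] mec ((441.6493835449219, -192.2240753173828), 8.611905097961426)
70 101 [ 444.8 -194.3   77.2] mec ((441.3907775878906, -192.18247985839844), 9.111721992492676)
```

View pics/w2.png

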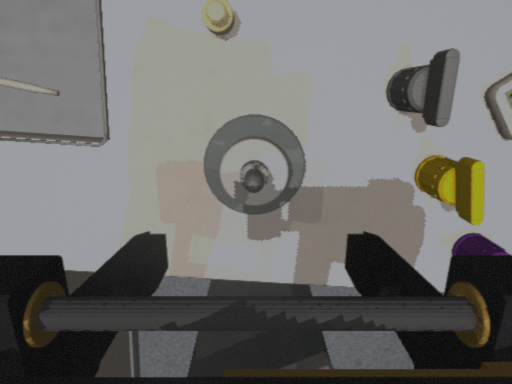

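The wrist view shows the spindle tip at (254,180), with the stand centre at (441.3,-192.3). Relative to the nut that is (-1.6,+177.5), and all three cameras agree. Going back to the nut.

>>> send_rows(
  increments=[
    [0.156,0.314,0.1,-0.001,1],
    [0.156,0.314,0.1,-0.001,1],
    [0.156,0.314,0.1,-0.001,1],
    [0.156,0.314,0.1,-0.001,1],
    [0.156,0.314,0.1,-0.001,1],
    [0.156,0.314,0.18,-0.001,1],
    [0.156,0.314,0.18,-0.001,1],
    [0.156,0.314,0.18,-0.001,1],
  ],
)

```text
t: 3.35
ee_pos: [443.8, -368.5, 120.7]
tool_rot: [-3.061, 0.706, 0.001]
ft_force: [0.1, -0.3, 0.4]
finger_gap: 87.9
```

```bash
python3 - <<'E'
from h import *
plan(443.2,-370.2,54,64)
E
```

```text
p [ 443.8 -368.5  120.7] yang -116.0 q6 1.13 q1 -0.9 F [ 0.1 -0.3  0.4] gap 87.9 t 3.35
row [0.0006 0.0037 0.1333] roll 0.0001 rows>= 2.0
```

>>> send_rows(
  increments=[
    [0.001,0.002,0.07,0,1],
    [0.001,0.002,0.132,0,1],
    [0.001,0.002,0.132,0,1],
    [0.001,0.002,0.132,0,1],
    [0.001,0.002,0.132,0,1],
  ],
)

```text
t: 3.85
ee_pos: [444.8, -370.6, 56.8]
tool_rot: [3.059, -0.706, 0.005]
ft_force: [-0.1, 0.2, 0.4]
finger_gap: 88.3
```

```bash
python3 - <<'E'
from h import *
plan(443.2,-370.2,54,64)
E
```

```text
p [ 444.8 -370.6   56.8] yang -116.0 q6 1.13 q1 -0.9 F [-0.1  0.2  0.4] gap 88.3 t 3.85
row [-0.0032  0.0008  0.0055] roll 0.0003 rows>= 1.0
```

>>> send_rows(
  increments=[
    [0,0,0,0,-0.5],
    [0,0,0,0,-0.5],
    [0,0,0,0,-0.5],
    [0,0,0,0,-0.5],
    [0,0,0,0,-1],
    [0,0,0,0,-1],
    [0,0,0,0,-1],
    [0,0,0,0,-1],
  ],
)

```text
t: 4.65
ee_pos: [443.9, -369.6, 54.2]
tool_rot: [-3.061, 0.706, 0.0]
ft_force: [0.2, -0.1, 0.9]
finger_gap: 26.3
```

```bash
python3 - <<'E'
from h import *
plan(443.2,-370.2,180,64)
plan(443.2,-370.2,180,64)
d=shot('wrist','w3.png')
plan(443.2,-370.2,180,64)
E
```

```text
p [ 443.9 -369.6   54.2] yang -116.0 q6 1.13 q1 -0.9 F [ 0.2 -0.1  0.9] gap 26.3 t 4.65
row [-0.0008  0.0016 -0.2516] roll 0.0001 rows>= 3.0
p [ 443.9 -369.6   54.2] yang -116.0 q6 1.13 q1 -0.9 F [ 0.2 -0.1  0.9] gap 26.3 t 4.65
row [-0.0008  0.0016 -0.2516] roll 0.0001 rows>= 3.0
p [ 443.9 -369.6   54.2] yang -116.0 q6 1.13 q1 -0.9 F [0.6 0.2 0.1] gap 22.3 t 4.7
row [-0.0008  0.0016 -0.2516] roll 0.0001 rows>= 3.0
```

View pics/w3.png

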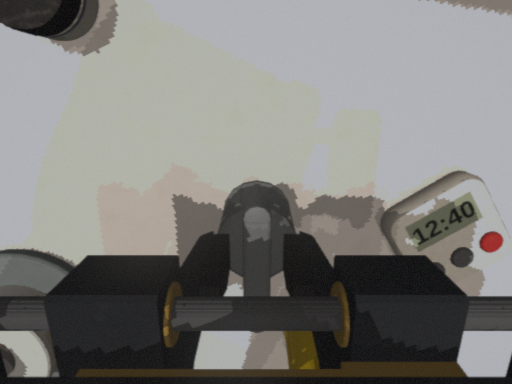

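Fingers straddle the bar centrally, at (257,235), and are still closing (about 80 mm/s). Waiting for the grip.

>>> send_rows(
  increments=[
    [0,0,0,0,-1],
    [0,0,0,0,-1],
    [0,0,0,0,-1],
    [0,0,0,0,-1],
  ],
)

```text
t: 5.1
ee_pos: [443.9, -369.6, 54.2]
tool_rot: [3.061, -0.706, -0.0]
ft_force: [-0.0, -0.1, -0.1]
finger_gap: 11.5
```

```bash
python3 - <<'E'
from h import *
plan(443.2,-370.2,164,64)
E
```

```text
p [ 443.9 -369.6   54.2] yang -116.0 q6 1.13 q1 -0.9 F [-0.  -0.1 -0.1] gap 11.5 t 5.1
row [-0.0008  0.0016 -0.2196] roll 0.0002 rows>= 3.0
```

>>> send_rows(
  increments=[
    [0,0,-0.08,0,-1],
    [0,0,-0.16,0,-1],
    [0,0,-0.23,0,-1],
    [0,0,-0.23,0,-1],
    [0,0,-0.23,0,-1],
  ],
)

```text
t: 5.6
ee_pos: [443.8, -369.5, 169.0]
tool_rot: [-3.061, 0.706, -0.0]
ft_force: [0.5, -0.4, -2.1]
finger_gap: 11.9
```

```bash
python3 - <<'E'
from h import *
d=shot('wrist','w4.png');d=shot('scene','s4.png')
plan(442.1,-192.4,169.2,64)
E
```

```text
p [ 443.4 -369.1  167.6] yang -116.0 q6 1.13 q1 -0.9 F [-0.1  0.7 -1.1] gap 11.5 t 5.7
row [-0.1573 -0.3165 -0.0024] roll 0.0001 rows>= 4.0
```

View pics/s4.png

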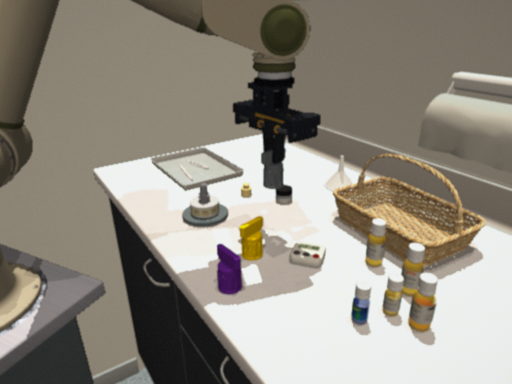

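View pics/w4.png

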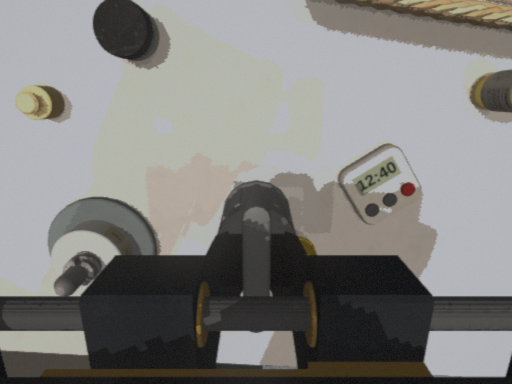

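The nut is held upright in both views, at scene (270,175) and wrist (257,225). Carrying it to above the spindle.

>>> send_rows(
  increments=[
    [-0.04,-0.08,0,0,-1],
    [-0.08,-0.16,0,0,-1],
    [-0.12,-0.24,0,0,-1],
    [-0.158,-0.317,0,0,-1],
    [-0.158,-0.317,0,0,-1],
    [-0.158,-0.317,0,0,-1],
    [-0.158,-0.317,0,0,-1],
  ],
)

```text
t: 6.4
ee_pos: [442.3, -193.2, 168.6]
tool_rot: [-3.061, 0.707, 0.001]
ft_force: [0.2, -0.5, -1.3]
finger_gap: 12.0
```

```bash
python3 - <<'E'
from h import *
plan(442.1,-192.4,142,64)
d=shot('scene','s5.png');c=cloud(d)
d2=shot('wrist','w5.png')
im=cv2.imread('pics/s5.png');cv2.imwrite('pics/s5c.png',cv2.resize(im[110:240,140:280],None,fx=4.5,fy=4.5,interpolation=cv2.INTER_CUBIC))
x,y=442,-192.5
# cap outline in scene cam vs spindle / roll silhouettes
r=np.hypot(c[...,0]-x,c[...,1]-y)
for z0,z1,R in((118,160,28),(60,86,25),(14,39,45)):
    p=c[(r<R)&(c[...,2]>z0)&(c[...,2]<z1)]
    print(z0,len(p),p.mean(0).round(1))
plan(442.1,-192.4,142,64)
E
```

```text
p [ 442.3 -193.2  168.6] yang -116.0 q6 1.37 q1 -0.66 F [ 0.2 -0.5 -1.3] gap 12.0 t 6.4
row [-0.001  -0.0014  0.0532] roll -0.0003 rows>= 1.0
118 344 [ 429.7 -201.8  139. ]
60 87 [ 438.7 -194.9   72.4]
14 278 [ 421.1 -207.1   26.5]
p [ 442.2 -193.5  168.8] yang -116.1 q6 1.37 q1 -0.66 F [-0.6 -0.1 -1.5] gap 11.6 t 6.5
row [-0.0011 -0.0018  0.0535] roll -0.0007 rows>= 1.0
```

View pics/s5c.png

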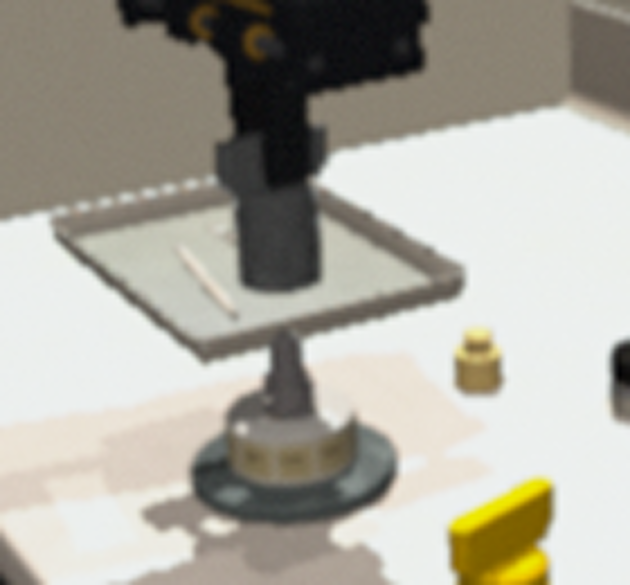

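```bash
python3 - <<'E'
from h import *
from scipy.optimize import least_squares
d=shot('scene');c=cloud(d)
x,y=442,-193
r=np.hypot(c[...,0]-x,c[...,1]-y)
def fit(z0,z1,R,rad):
    p=c[(r<R)&(c[...,2]>z0)&(c[...,2]<z1)]
    # keep silhouettes-side points only
    s=least_squares(lambda q:np.hypot(p[:,0]-q[0],p[:,1]-q[1])-rad,[x,y],loss='soft_l1',f_scale=1)
    print(z0,z1,len(p),s.x.round(2),'rms',np.sqrt(np.mean(s.fun**2)).round(2))
fit(118,134,28,22);fit(122,150,28,22);fit(120,161,28,22);fit(16,36,42,34);fit(2,10,65,55);fit(60,76,16,9)
E
```

```text
118 134 131 [ 443.5  -192.01] rms 1.37
122 150 224 [ 443.79 -192.37] rms 1.35
120 161 338 [ 444.01 -192.22] rms 1.36
16 36 221 [ 442.96 -191.76] rms 1.14
2 10 131 [ 443.31 -191.59] rms 2.68
60 76 51 [ 443.33 -191.7 ] rms 1.42
```

View pics/w5.png

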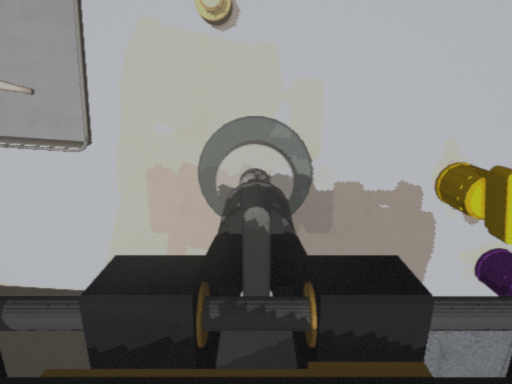

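Scene-camera fits put the cap axis 0.7 mm from the spindle axis. Descending slowly with a small correction.

>>> send_rows(
  increments=[
    [-0.001,0,0.02,0,-1],
    [-0.001,0,0.04,0,-1],
    [-0.001,0,0.052,0,-1],
    [-0.001,0,0.064,0,-1],
    [-0.001,0,0.076,0,-1],
    [-0.001,0,0.076,0,-1],
  ],
)

```text
t: 7.15
ee_pos: [441.6, -192.1, 130.4]
tool_rot: [-3.061, 0.706, 0.002]
ft_force: [0.2, -0.4, -1.1]
finger_gap: 11.7
```

>>> send_rows(
  increments=[
    [0,0,0.008,0,-1],
    [0,0,0.016,0,-1],
    [0,0,0.022,0,-1],
    [0,0,0.028,0,-1],
    [0,0,0.028,0,-1],
  ],
)

```text
t: 7.65
ee_pos: [441.8, -192.2, 116.9]
tool_rot: [-3.061, 0.706, 0.001]
ft_force: [0.1, -0.2, -1.3]
finger_gap: 11.8
```

>>> send_rows(
  increments=[
    [0,0,0.003,0,-1],
    [0,0,0.006,0,-1],
    [0,0,0.008,0,-1],
    [0,0,0.008,0,-1],
  ],
)

```text
t: 8.05
ee_pos: [441.9, -192.3, 113.1]
tool_rot: [-3.061, 0.706, 0.0]
ft_force: [1.3, 0.3, -1.7]
finger_gap: 11.8
```

>>> send_rows(
  increments=[
    [0,0,0.002,0,-1],
    [0,0,0.004,0,-1],
    [0,0,0.004,0,-1],
  ],
)

```text
t: 8.35
ee_pos: [441.9, -192.3, 111.1]
tool_rot: [-3.061, 0.706, 0.0]
ft_force: [0.5, -0.8, -1.1]
finger_gap: 11.5
```

Foot is now about 57 mm up, with no side force. Opening to a 16 mm straddle so the nut settles on the thread.

>>> send_rows(
  increments=[
    [0,0,0.002,0,-1],
    [0,0,0.002,0,-0.64],
    [0,0,0.002,0,-0.64],
    [0,0,0.002,0,-0.64],
    [0,0,0.002,0,-0.64],
  ],
)

```text
t: 8.85
ee_pos: [442.0, -192.4, 110.3]
tool_rot: [3.061, -0.706, 0.0]
ft_force: [-0.4, 0.1, 0.9]
finger_gap: 15.6
```

```bash
cat >> h.py <<'E'
def nutz(tag):
    # cap bottom/top & bar height, fit axis tilt from scene cloud
    from scipy.optimize import least_squares
    d=shot('scene','s_'+tag+'.png');c=cloud(d);im=cv2.imread('pics/s_'+tag+'.png')
    cv2.imwrite('pics/c_'+tag+'.png',cv2.resize(im[130:240,150:270],None,fx=5,fy=5,interpolation=cv2.INTER_CUBIC))
    dt=shot('top','t_'+tag+'.png');ct=cloud(dt)
    r=np.hypot(c[...,0]-443.3,c[...,1]+192)
    m=(r<27)&(c[...,2]>46)&(c[...,2]<140)
    p=c[m];z=p[:,2]
    def fit(q):
        s=least_squares(lambda v:np.hypot(q[:,0]-v[0],q[:,1]-v[1])-22,[443,-192],loss='soft_l1').x;return s.round(1)
    for a,b in((60,75),(75,90)):
        q=p[(z>a)&(z<b)];print('cap',a,b,len(q),fit(q) if len(q)>5 else None)
    vs,us=np.nonzero(m);print('zmin',np.percentile(z,[0,2,5]).round(1),'zmax',np.percentile(z,[95,98,100]).round(1))
    return c
E
python3 - <<'E'
from h import *
plan(442,-192.4,110,64);nutz('a')
plan(442,-192.4,110,64)
E
```

```text
p [ 442.  -192.4  110.3] yang -116.0 q6 1.37 q1 -0.65 F [-0.4  0.1  0.9] gap 15.6 t 8.85
row [ 0.0001 -0.      0.0006] roll 0.0002 rows>= 1.0
cap 60 75 108 [ 443.6 -191.1]
cap 75 90 117 [ 443.9 -191.2]
zmin [46.4 50.3 57.4] zmax [135.1 137.5 139.7]
p [ 441.9 -192.4  110.3] yang -116.0 q6 1.37 q1 -0.65 F [-0.4 -0.6 -0.3] gap 16.0 t 8.95
row [ 0.0001 -0.      0.0006] roll 0.0001 rows>= 1.0
```

View pics/c_a.png

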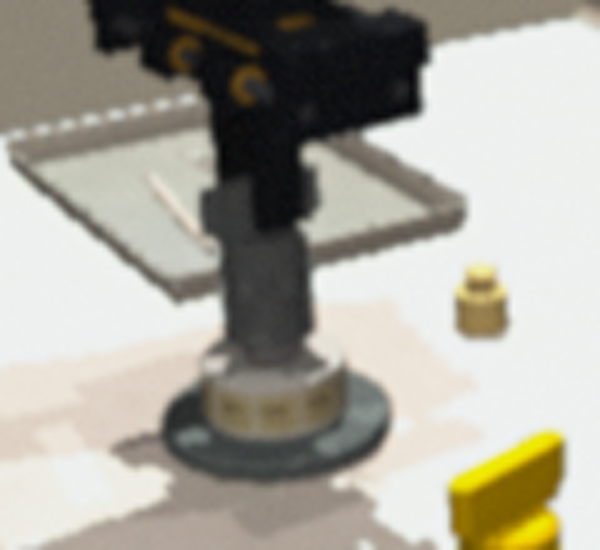

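```bash
cat >> h.py <<'E'
def wz(tag):
    d=shot('wrist','w_'+tag+'.png');p,R,o=pose()
    c=cloud(d);t=(c-d['obs']['ee_pos'])@cv2.Rodrigues(np.array(d['obs']['tool_rot'],float))[0]
    m=(t[...,0]>10)&(t[...,0]<35)&(np.abs(t[...,1])<26)&(c[...,2]>20)&(c[...,2]<160)
    C=c[m];tt=t[m]
    z=C[:,2]
    roll=c[(np.hypot(c[...,0]-441.7,c[...,1]+192.3)>26)&(np.hypot(c[...,0]-441.7,c[...,1]+192.3)<33)&(c[...,2]>30)&(c[...,2]<50)][:,2]
    b=np.median(roll) if len(roll)>20 else np.nan
    top=z[z>np.percentile(z,98)-4]
    ct=z[(z>np.median(top)-32)&(z<np.median(top)-20)]
    cm=np.median(ct) if len(ct)>10 else np.nan
    print(tag,'roll',round(float(b),1),'bartop',np.median(top).round(1),len(top),'captop',round(float(cm),1),len(ct),'FOOT est',(np.median(top)-76-(b-40)).round(1),(cm-50-(b-40)))
    k=m&(c[...,2]>np.median(top)-4)
    q=c[k][:,:2].astype(np.float32);(cx,cy),(w,h),a=cv2.minAreaRect(q);mu,ev=cv2.PCACompute(q,None)[:2]
    print('  bar ang',np.degrees(np.arctan2(ev[0,1],ev[0,0])).round(1))
E
python3 - <<'E'
from h import *
wz('b')
plan(442,-192.4,110,64)
E
```

```text
b roll 41.3 bartop 149.1 133 captop 124.3 269 FOOT est 71.8 73.029499499288
  bar ang 64.1
p [ 441.9 -192.3  110.2] yang -116.0 q6 1.37 q1 -0.65 F [-0.6  0.1 -0.1] gap 15.7 t 9.0
row [ 0.0002 -0.      0.0005] roll 0.0001 rows>= 1.0
```

View pics/w_b.png

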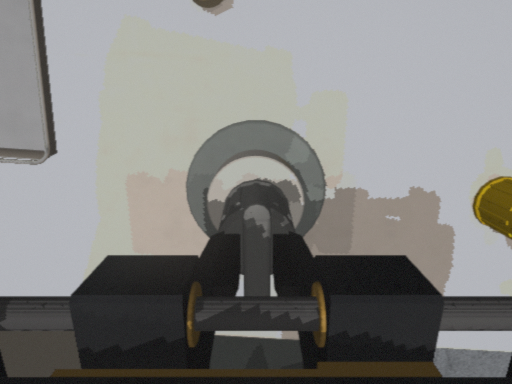

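```bash
cat >> h.py <<'E'
def wz(tag):
    d=shot('wrist','w_'+tag+'.png')
    c=cloud(d);t=(c-d['obs']['ee_pos'])@cv2.Rodrigues(np.array(d['obs']['tool_rot'],float))[0]
    z=c[...,2];zt=d['obs']['ee_pos'][2]
    rr=np.hypot(c[...,0]-441.7,c[...,1]+192.3)
    b=np.median(z[(rr>26)&(rr<33)&(z>30)&(z<50)])-40
    bz=z[(t[...,0]>13)&(t[...,0]<29)&(np.abs(t[...,1])<4)&(z>zt)&(z<150)]
    cz=z[(np.hypot(t[...,0],t[...,1])<20)&(t[...,0]>8)&(np.abs(t[...,1])>7.5)&(z<zt-1.5)&(z>zt-25)]
    f=lambda a:np.percentile(a,[10,50,90]).round(1)-b if len(a)>8 else np.nan
    print(tag,'bias',round(float(b),1),'foot(bar)',f(bz)-76,len(bz),'foot(cap)',f(cz)-50,len(cz))
    # bar angle: cap-height-independent, use points above captop, front end
    k=(t[...,0]>12)&(t[...,0]<34)&(np.abs(t[...,1])<9)&(z>np.median(bz)-3)&(z<np.median(bz)+3)
    q=t[k][:,:2].astype(np.float32);l=cv2.fitLine(q,cv2.DIST_HUBER,0,.01,.01).ravel()
    print('  bar vs tool x (tool frame, + = cw from above) deg',np.degrees(np.arctan(l[1]/l[0])).round(1),'F',np.round(d['obs']['ft_force'],1),'q6',d['obs']['joint_positions'][5].round(2),'t',d['obs']['t'])
E
python3 - <<'E'
from h import *
wz('c')
E
```

```text
c bias 1.2 foot(bar) [52.65881874 53.75881874 54.65881874] 734 foot(cap) [41.45881874 51.95881874 53.85881874] 737
  bar vs tool x (tool frame, + = cw from above) deg 0.1 F [-0.6  0.1 -0.1] q6 1.37 t 9.0
```

Foot is about 53.7 mm, resting on the thread. Turning anticlockwise with the fingers just straddling the bar.

>>> send_rows(
  increments=[
    [0,0,0,-0.07,-0.64],
    [0,0,0,-0.14,-0.64],
    [0,0,0,-0.21,-0.64],
    [0,0,0,-0.28,-0.64],
    [0,0,0,-0.35,-0.64],
    [0,0,0,-0.35,-0.64],
  ],
)

```text
t: 9.65
ee_pos: [441.9, -192.3, 110.2]
tool_rot: [-3.138, -0.153, 0.0]
ft_force: [-0.4, -0.3, -0.7]
finger_gap: 15.7
```

```bash
python3 - <<'E'
from h import *
wz('d')
plan(442,-192.4,110,64)
E
```

```text
d bias 1.2 foot(bar) [40.08939844 46.68939844 47.58939844] 591 foot(cap) [39.28939844 45.18939844 46.98939844] 458
  bar vs tool x (tool frame, + = cw from above) deg 14.4 F [-0.4 -0.3 -0.7] q6 0.82 t 9.65
p [ 441.9 -192.3  110.2] yang -84.6 q6 0.82 q1 -0.65 F [-0.1  0.2 -0.4] gap 15.7 t 9.7
row [0.0002 0.0002 0.0005] roll 0.3486 rows>= 4.0
```

```bash
python3 - <<'E'
from h import *
nutz('d')
a=cv2.imread('pics/c_d.png');b=cv2.imread('pics/w_d.png');cv2.imwrite('pics/dd.png',np.hstack([cv2.resize(a,(400,366)),cv2.resize(b[100:300,130:380],(400,366))]))
E
```

```text
cap 60 75 103 [ 444.2 -190.4]
cap 75 90 116 [ 444.4 -190.5]
zmin [47.  49.1 51.6] zmax [135.5 138.1 140. ]
```

View pics/dd.png

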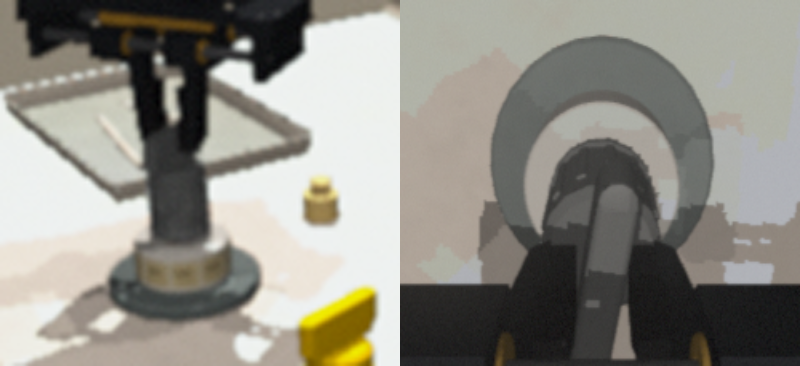

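The drop happened: foot about 46.7 mm, upright, bar lagging at the slack limit. Relieving the fingers, lowering them to stay above the cap, then measuring again.

>>> send_rows(
  increments=[
    [0,0,0,0.08,-0.64],
    [0,0,0,0.15,-0.64],
    [0,0,0.008,0.15,-0.64],
    [0,0,0.016,0.15,-0.64],
    [0,0,0.016,0.15,-0.64],
  ],
)

```text
t: 10.3
ee_pos: [441.6, -192.1, 101.5]
tool_rot: [-3.133, 0.216, 0.002]
ft_force: [0.4, -0.2, -0.5]
finger_gap: 16.0
```

```bash
python3 - <<'E'
from h import *
wz('e')
plan(442,-192.4,110,64);nutz('e')
E
```

```text
e bias 1.2 foot(bar) [44.95149762 46.65149762 47.55149762] 771 foot(cap) [35.85149762 45.25149762 46.85149762] 622
  bar vs tool x (tool frame, + = cw from above) deg -5.9 F [ 0.4 -0.2 -0.5] q6 1.05 t 10.3
p [ 441.7 -192.2  101.8] yang -97.9 q6 1.05 q1 -0.65 F [-0.7  0.8 -0.2] gap 15.9 t 10.35
row [ 0.0006  0.0003 -0.0163] roll 0.201 rows>= 3.0
cap 60 75 106 [ 444.6 -190. ]
cap 75 90 111 [ 444.7 -189.9]
zmin [47.  49.4 52.3] zmax [134.9 137.8 139.2]
```

Foot is about 46.7 mm and upright. Joint 6 has only 1.8 rad left clockwise, so I re-index the fingers by a half turn above the bar before threading.

>>> send_rows(
  increments=[
    [0,0,0,0,-0.3],
    [0,0,0,0,-0.3],
    [0,0,0,0,-0.3],
    [0,0,-0.04,0,-0.3],
    [0,0,-0.08,0,-0.3],
    [0,0,-0.08,-0.09,-0.3],
    [0,0,-0.08,-0.18,-0.3],
    [0,0,-0.08,-0.27,-0.3],
  ],
)

```text
t: 11.25
ee_pos: [441.9, -192.3, 142.4]
tool_rot: [3.108, 0.455, 0.0]
ft_force: [0.6, 0.4, -0.4]
finger_gap: 30.7
```

>>> send_rows(
  increments=[
    [0,0,0,-0.09,-0.3],
    [0,0,0,-0.18,-0.3],
    [0,0,0,-0.27,-0.3],
    [0,0,0,-0.36,-0.3],
    [0,0,0,-0.45,-0.3],
    [0,0,0,-0.54,-0.3],
    [0,0,0,-0.63,-0.3],
    [0,0,0,-0.72,-0.3],
  ],
)

```text
t: 12.05
ee_pos: [441.9, -192.3, 142.3]
tool_rot: [2.381, 2.05, 0.0]
ft_force: [0.9, 0.7, -0.2]
finger_gap: 31.1
```

>>> send_rows(
  increments=[
    [0,0,0,-0.09,-0.3],
    [0,0,0,-0.18,-0.3],
    [0,0,0,-0.27,-0.3],
    [0,0,0,-0.36,-0.3],
    [0,0,0,-0.45,-0.3],
    [0,0,0,-0.54,-0.3],
    [0,0,0,-0.63,-0.3],
    [0,0,0,-0.72,-0.3],
  ],
)

```text
t: 12.85
ee_pos: [441.9, -192.3, 142.3]
tool_rot: [0.912, 3.006, -0.0]
ft_force: [-0.1, -0.1, -0.3]
finger_gap: 30.9
```

```bash
python3 - <<'E'
from h import *
plan(442,-192.4,110,64)
d=shot('wrist','w_f.png');c=cloud(d)
barfit(c,441.7,-192.3,118,128,45)
d=shot('scene','s_f.png');c=cloud(d)
barfit(c,441.7,-192.3,112,128,40)
E
```

```text
p [ 441.9 -192.3  142.3] yang 56.3 q6 -1.64 q1 -0.65 F [-0.1 -0.1 -0.3] gap 30.9 t 12.85
row [-0.0003 -0.      0.0645] roll -0.0861 rows>= 1.0
bar n 2240 rect 440.9 -190.8 12.2 61.5 pca ang -5.2 zmed 123.7
bar n 138 rect 440.6 -192.8 11.7 61.2 pca ang -6.4 zmed 120.6
```

View pics/w_f.png

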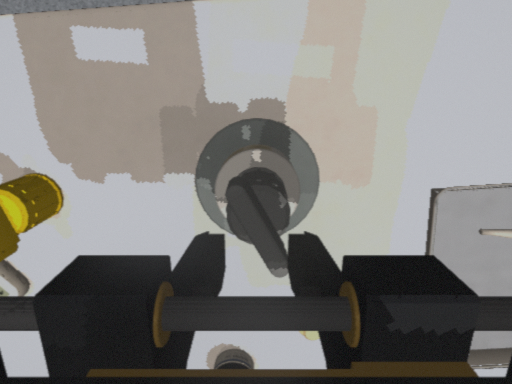

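View pics/s_f.png

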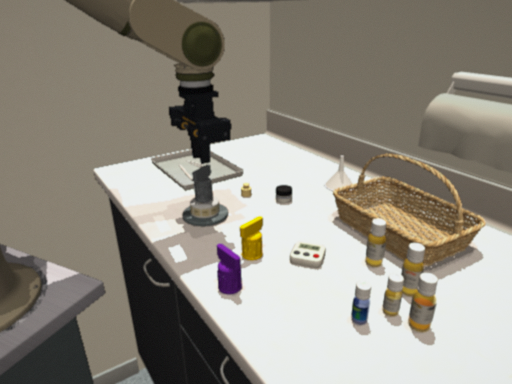

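The bar is clear of the fingers, at 122.5 mm top (foot 46.5), angle -5°. Aligning and lowering astride it.

>>> send_rows(
  increments=[
    [0,0,0,-0.09,-0.3],
    [0,0,0,-0.18,-0.3],
    [0,0,0,-0.27,-0.3],
    [0,0,0,-0.317,-0.3],
    [0,0,0,-0.317,-0.3],
    [0,0,0.03,-0.317,-0.3],
    [0,0,0.06,-0.317,-0.3],
    [0,0,0.06,-0.317,-0.3],
  ],
)

```text
t: 13.75
ee_pos: [441.2, -191.8, 110.9]
tool_rot: [-0.159, -3.135, -0.003]
ft_force: [-0.4, -0.1, 0.8]
finger_gap: 30.8
```

```bash
python3 - <<'E'
from h import *
plan(441.6,-192,101,84.8)
d=shot('wrist','w_g.png');c=cloud(d);barfit(c,441.7,-192.3,118,128,45)
m=(np.hypot(c[...,0]-441.7,c[...,1]+192.3)<32)&(c[...,2]>119)&(c[...,2]<127)&(np.abs(c[...,1]+192.3)<8)
p=c[m];A=np.c_[p[:,:2]-[441.7,-192.3],np.ones(len(p))];s=np.linalg.lstsq(A,p[:,2],rcond=None)[0];print('tilt deg',np.degrees(s[:2]),s[2])
E
```

```text
p [ 441.2 -191.8  110.9] yang 84.2 q6 -2.12 q1 -0.65 F [-0.4 -0.1  0.8] gap 30.8 t 13.75
row [-0.0009 -0.0003  0.0198] roll -0.0067 rows>= 1.0
bar n 3304 rect 432.1 -191.9 46.7 43.5 pca ang -0.9 zmed 123.6
tilt deg [1.21856443 0.07858652] 123.7722736322213
```

View pics/w_g.png

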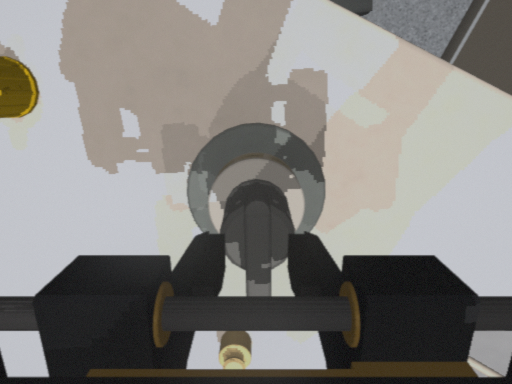

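The bar is centred between the fingers. Lowering, closing to the straddle, and starting clockwise.

>>> send_rows(
  increments=[
    [0,0,0.01,0,-0.3],
    [0,0,0.018,0,-0.64],
    [0,0,0.018,0,-0.64],
    [0,0,0.018,0,-0.64],
    [0,0,0.018,0,-0.64],
    [0,0,0.018,0.07,-0.64],
    [0,0,0.018,0.14,-0.64],
    [0,0,0.018,0.21,-0.64],
  ],
)

```text
t: 14.6
ee_pos: [442.0, -192.4, 103.4]
tool_rot: [0.673, 3.068, -0.0]
ft_force: [0.1, 0.4, -0.1]
finger_gap: 15.8
```

>>> send_rows(
  increments=[
    [0,0,0,0.07,-0.64],
    [0,0,0,0.14,-0.64],
    [0,0,0,0.21,-0.64],
    [0,0,0,0.28,-0.64],
    [0,0,0,0.28,-0.64],
  ],
)

```text
t: 15.1
ee_pos: [442.0, -192.4, 103.4]
tool_rot: [1.321, 2.85, -0.0]
ft_force: [0.1, 1.0, -0.4]
finger_gap: 15.6
```

```bash
python3 - <<'E'
from h import *
wz('h')
plan(441.6,-192,101,84.8)
E
```

```text
h bias 1.1 foot(bar) [34.29045814 44.09045814 45.09045814] 628 foot(cap) [34.19045814 42.39045814 44.39045814] 522
  bar vs tool x (tool frame, + = cw from above) deg -15.7 F [ 0.1  1.  -0.4] q6 -1.36 t 15.1
p [ 442.  -192.4  103.3] yang 40.5 q6 -1.36 q1 -0.65 F [ 0.2 -0.1 -0.2] gap 16.0 t 15.15
row [ 0.0011 -0.0001  0.0047] roll -0.4926 rows>= 6.0
```

It is running down: foot about 44 mm after some 28° of nut rotation. Continuing clockwise.

>>> send_rows(
  increments=[
    [0,0,0,0.07,-0.64],
    [0,0,0,0.14,-0.64],
    [0,0,0,0.21,-0.64],
    [0,0,0,0.28,-0.64],
    [0,0,0.004,0.35,-0.64],
    [0,0,0.004,0.35,-0.64],
  ],
)

```text
t: 15.75
ee_pos: [441.9, -192.4, 101.2]
tool_rot: [2.042, 2.388, 0.0]
ft_force: [0.3, -0.9, 0.1]
finger_gap: 15.9
```

```bash
python3 - <<'E'
from h import *
wz('i')
plan(441.6,-192,101,84.8)
E
```

```text
i bias 1.2 foot(bar) [31.64791411 41.64791411 42.64791411] 582 foot(cap) [31.04791411 40.04791411 41.84791411] 507
  bar vs tool x (tool frame, + = cw from above) deg -14.2 F [ 0.3 -0.9  0.1] q6 -0.81 t 15.75
p [ 441.9 -192.4  101.3] yang 9.1 q6 -0.81 q1 -0.65 F [-1.2 -0.3 -0.6] gap 15.7 t 15.8
row [ 0.0008 -0.0005  0.0005] roll -0.8412 rows>= 9.0
```

>>> send_rows(
  increments=[
    [0,0,0,0.06,-0.64],
    [0,0,0,0.12,-0.64],
    [0,0,0,0.18,-0.64],
    [0,0,0,0.24,-0.64],
    [0,0,0,0.24,-0.64],
  ],
)

```text
t: 16.3
ee_pos: [441.9, -192.3, 101.3]
tool_rot: [2.452, 1.964, 0.0]
ft_force: [0.8, 0.5, -0.5]
finger_gap: 16.1
```

```bash
python3 - <<'E'
from h import *
wz('j')
plan(441.6,-192,101,84.8);print(robot.get_obs()['wrist_torque'].round(2))
E
```

```text
j bias 1.2 foot(bar) [30.63591627 40.13591627 41.23591627] 534 foot(cap) [29.93591627 38.73591627 40.63591627] 464
  bar vs tool x (tool frame, + = cw from above) deg -12.8 F [ 0.8  0.5 -0.5] q6 -0.43 t 16.3
p [ 441.9 -192.3  101.3] yang -12.5 q6 -0.44 q1 -0.65 F [ 1.  -0.1  0.1] gap 15.5 t 16.35
row [ 0.0005 -0.0008  0.0006] roll 0.9192 rows>= 10.0
[-0.04 -0.1  -0.  ]
```

Foot is at 40.1 mm. Turning on lightly until it just begins to stiffen, watching the torque.

>>> send_rows(
  increments=[
    [0,0,0,0.04,-0.64],
    [0,0,0,0.08,-0.64],
    [0,0,0,0.12,-0.64],
    [0,0,0,0.12,-0.64],
  ],
)

```text
t: 16.75
ee_pos: [441.9, -192.4, 101.3]
tool_rot: [2.625, 1.726, 0.0]
ft_force: [0.9, 0.1, -0.0]
finger_gap: 15.9
```

```bash
python3 - <<'E'
from h import *
print(robot.get_obs()['wrist_torque'].round(2));wz('k')
plan(441.6,-192,101,84.8);print(robot.get_obs()['wrist_torque'].round(2))
E
```

```text
[ 0.01 -0.11  0.06]
k bias 1.2 foot(bar) [30.33769873 40.13769873 41.13769873] 530 foot(cap) [29.23769873 38.53769873 40.53769873] 455
  bar vs tool x (tool frame, + = cw from above) deg -12.5 F [ 0.9  0.1 -0. ] q6 -0.25 t 16.75
p [ 441.9 -192.3  101.3] yang -23.3 q6 -0.25 q1 -0.65 F [ 0.7  0.7 -0.4] gap 16.0 t 16.8
row [ 0.0003 -0.0009  0.0005] roll 0.7989 rows>= 9.0
[ 0.   -0.04  0.07]
```

>>> send_rows(
  increments=[
    [0,0,0,0.04,-0.64],
    [0,0,0,0.08,-0.64],
    [0,0,0,0.1,-0.64],
    [0,0,0,0.1,-0.64],
  ],
)

```text
t: 17.2
ee_pos: [442.0, -192.3, 101.3]
tool_rot: [2.752, 1.514, 0.0]
ft_force: [1.8, 0.2, 0.5]
finger_gap: 15.7
```

```bash
python3 - <<'E'
from h import *
print(robot.get_obs()['wrist_torque'].round(2));wz('l')
plan(441.6,-192,101,84.8);print(robot.get_obs()['wrist_torque'].round(2))
E
```

```text
[ 0.03 -0.18  0.04]
l bias 1.2 foot(bar) [29.49151015 40.09151015 41.19151015] 543 foot(cap) [29.39151015 38.49151015 40.39151015] 451
  bar vs tool x (tool frame, + = cw from above) deg -14.4 F [1.8 0.2 0.5] q6 -0.09 t 17.2
p [ 442.  -192.3  101.3] yang -32.4 q6 -0.09 q1 -0.65 F [ 0.9  0.1 -0.5] gap 15.9 t 17.25
row [ 0.0002 -0.001   0.0006] roll 0.6983 rows>= 8.0
[ 0.03 -0.15 -0.01]
```

>>> send_rows(
  increments=[
    [0,0,0,0.03,-0.64],
    [0,0,0,0.06,-0.64],
    [0,0,0,0.06,-0.64],
  ],
)

```text
t: 17.55
ee_pos: [442.1, -192.3, 101.3]
tool_rot: [2.822, 1.381, 0.001]
ft_force: [2.7, 0.7, 0.1]
finger_gap: 16.1
```

```bash
python3 - <<'E'
from h import *
print(robot.get_obs()['wrist_torque'].round(2));wz('m')
plan(441.6,-192,101,84.8);print(robot.get_obs()['wrist_torque'].round(2))
E
```

```text
[ 0.21 -0.35  0.07]
m bias 1.2 foot(bar) [29.50916815 40.10916815 41.30916815] 523 foot(cap) [29.90916815 38.60916815 40.60916815] 436
  bar vs tool x (tool frame, + = cw from above) deg -16.0 F [2.7 0.7 0.1] q6 0.01 t 17.55
p [ 442.1 -192.3  101.3] yang -37.8 q6 0.01 q1 -0.65 F [ 2.1  0.5 -0. ] gap 16.2 t 17.6
row [-0.0001 -0.0011  0.0006] roll 0.6379 rows>= 7.0
[ 0.23 -0.4   0.1 ]
```

Stiffening has begun: lag and side force are growing and the foot is steady at 40.1. Stopping here, easing the fingers back to neutral, opening and lifting off.

>>> send_rows(
  increments=[
    [0,0,0,-0.08,-0.64],
    [0,0,0,-0.16,-0.64],
    [0,0,0,-0.16,-0.3],
    [0,0,0,-0.16,-0.3],
    [0,0,0,-0.16,-0.3],
    [0,0,-0.04,-0.16,-0.3],
    [0,0,-0.08,-0.16,-0.3],
    [0,0,-0.12,-0.16,-0.3],
  ],
)

```text
t: 18.4
ee_pos: [441.8, -192.3, 161.9]
tool_rot: [-2.629, -1.719, 0.0]
ft_force: [0.5, -0.2, 0.7]
finger_gap: 31.0
```

>>> send_rows(
  increments=[
    [0,0,-0.06,0,0],
    [0,0,-0.12,0,0],
    [0,0,-0.18,0,0],
    [0,0,-0.18,0,0],
  ],
)

```text
t: 18.8
ee_pos: [442.9, -193.1, 254.7]
tool_rot: [2.624, 1.716, 0.003]
ft_force: [0.5, -0.2, -0.4]
finger_gap: 44.0
```

```bash
python3 - <<'E'
from h import *
plan(441.6,-192,101,84.8)
d=shot('wrist','w_n.png');c=cloud(d);barfit(c,441.7,-192.3,112,122,40)
r=np.hypot(c[...,0]-441.7,c[...,1]+192.3)
def pl(m):
    p=c[m];A=np.c_[p[:,:2]-[441.7,-192.3],np.ones(len(p))];s=np.linalg.lstsq(A,p[:,2],rcond=None)[0];print('n',len(p),'tilt deg',np.degrees(s[:2]).round(2),'z',s[2].round(1))
pl((r<32)&(c[...,2]>113)&(c[...,2]<122)); pl((r>24)&(r<33)&(c[...,2]>37)&(c[...,2]<46)); pl((r<22)&(c[...,2]>87)&(c[...,2]<96))
d=shot('scene','s_n.png');im=cv2.imread('pics/s_n.png');cv2.imwrite('pics/c_n.png',cv2.resize(im[130:300,150:330],None,fx=3.5,fy=3.5,interpolation=cv2.INTER_CUBIC))
E
```

```text
p [ 442.9 -193.1  254.7] yang -23.6 q6 -0.24 q1 -0.65 F [ 0.5 -0.2 -0.4] gap 44.0 t 18.8
row [ 0.0014 -0.0053  0.3075] roll 0.7953 rows>= 9.0
bar n 843 rect 441.7 -191.9 61.1 11.9 pca ang 65.2 zmed 117.5
n 840 tilt deg [ 0.18 -0.07] z 117.4
n 929 tilt deg [-0.06 -0.05] z 41.2
n 782 tilt deg [-0.4  -0.55] z 90.7
```

View pics/c_n.png

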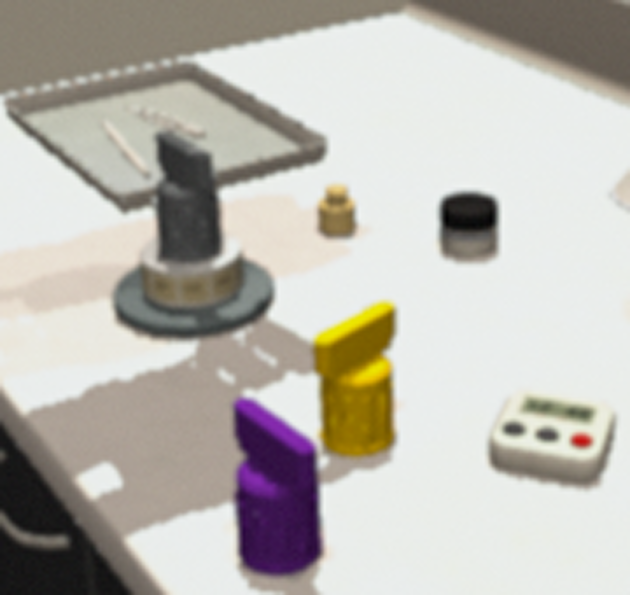

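View pics/w_n.png

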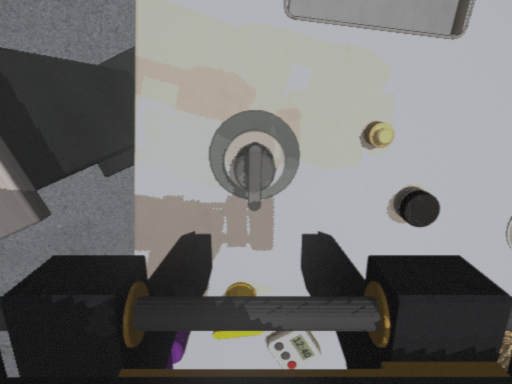

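The nut stands flat on the roll: bar top minus bias is 116.2 mm, so the foot is at 40.2, with tilt ≤0.5°. The bystanders look undisturbed. Handing in.

```bash
python3 - <<'E'
from h import *
print(robot.sign_off())
E
```

```text
the job is handed in; nothing more can be done
None
```

The grey wing nut is on the spindle, fully down and flat on the label roll. The gripper has let go and is well clear.

- **Order of work:** I set the nut on the thread with its foot at 53.7 mm. Turned anticlockwise, it dropped to about 46.6 mm. I then re-indexed the fingers and turned it clockwise until it just began to stiffen.
- **Forces:** Forces read after each move stayed under 3 N.
- **Final checks:** The foot is at 40.2 mm (target 40), the bar top is level within 0.2° and the cap top within about 0.7°. The weight, jar and timer look unmoved in the last pictures; I did not measure them again. The job took about 19 s of the 64 s.
- **Checks that disagreed:** While the fingers were around the nut, the cap-top height readings came out 1–2 mm lower and noisier than the bar-top ones. Scene-camera fits of the cap axis wandered by about 1.5 mm. Neither showed up as a fault in the final clear view of the nut, where the cap top read only about 0.5 mm low.

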